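# Sort loose fasteners and a punch into the workshop trays

## Task

Clear up the loose hardware on the bench: put both hex nuts in the round steel dish, both bolts in the broad rectangular tray and the punch in the long narrow tray. Each must end up lying flat on the floor of its tray or dish, not on top of another or leaning on a rim. Leave the roll of tape where it lies.

Things in the scene. Friction and masses are not known exactly. Their poses are not given: they have to be found in the camera images.
- bolt_16_mid (a point): Centre of the large dark steel hex bolt lying on the bench, 76 long, shank 16 thick (diameter), hex head 27x24 wide and 10 thick. The point is the middle of its length, on the shank's axis, about 10 to 12 above the bench. y runs along the bolt towards the head, x across the shank (grip across the shank at this point), z up.
- bolt_12_mid (a point): Centre of the small dark steel hex bolt lying on the bench, 59 long, shank 12 thick (diameter), hex head 20x18 wide and 8 thick. The point is the middle of its length, on the shank's axis, about 7 to 9 above the bench. Axes as for the large bolt: y towards the head, x across the shank, z up.
- nut_16_mid (a point): Centre (half-way up) of the large grey hex nut lying flat, 24 across flats, 27 across corners, 13 high. x points square to a pair of flats (24 apart), y to a corner, z is the hole's axis, up.
- nut_12_mid (a point): Centre (half-way up) of the small grey hex nut lying flat, 18 across flats, 20 across corners, 10 high. x points square to a pair of flats (18 apart), y to a corner, z is the hole's axis, up.
- punch_mid (a point): Centre (half-way up) of the dark steel punch lying on the bench, a plain tapering bar without a head, 100 long, 12 wide, 9 high. y runs along it, x across it, z up.
- bolt_tray: The broad rectangular grey steel tray, for the bolts: 120 along x by 150 along y outside, 20 high, walls 4, floor 3 thick (inside 112 x 142, the floor's top 3 above the bench). It is fixed to the bench. Origin: centre of its underside on the bench; z up.
- punch_tray: The long narrow grey steel tray, for the punch: 76 along x by 190 along y outside, 20 high, walls 4, floor 3 thick (inside 68 x 182, the floor's top 3 above the bench). It is fixed to the bench. Origin: centre of its underside on the bench; z up.
- nut_dish: The round grey steel dish, for the nuts: 148 across the rim, 132 across the foot, 20 high, walls 4, floor 3 thick (inner floor about 128 across, its top 3 above the bench). It is fixed to the bench. Origin: centre of its underside on the bench; z up.
- tape_roll_mid (a point): Centre of a black roll of tape lying flat among the hardware, 58 across, 19 high; loose, to be left alone. Fixed clutter not to be handled: hand tools no higher than 35 along the far edge and both sides, a thin spanner (5 high) lying away from the robot in the middle of the row of hardware, on the robot's side of the row a tin (58 high), a clamp and pliers, and at the near left corner a spray can (205 high) and an oil can (162 high), both more than 100 from anything handled.

How it is judged:
At the end, for the whole second after the job is handed in: Nuts within 60 mm of the dish's middle; bolts within 53 mm (x) and 68 mm (y) of the broad tray's middle; punch within 30 and 50 mm of the narrow tray's; each flat on the floor (centre under 4 mm too high; bolts, punch level to 0.17 rad), at rest; tape within 30 mm of its start (x of bolt_16_mid in the frame of bolt_tray between -0.053 and 0.053 m and y of bolt_16_mid in the frame of bolt_tray between -0.068 and 0.068 m and z of bolt_16_mid in the frame of bolt_tray between 0 and 0.019 m and angle between bolt_16_mid's own y axis and vertical between 1.4 and 1.74 rad and x of bolt_12_mid in the frame of bolt_tray between -0.053 and 0.053 m and y of bolt_12_mid in the frame of bolt_tray between -0.068 and 0.068 m and z of bolt_12_mid in the frame of bolt_tray between 0 and 0.016 m and angle between bolt_12_mid's own y axis and vertical between 1.4 and 1.74 rad and x of punch_mid in the frame of punch_tray between -0.03 and 0.03 m and y of punch_mid in the frame of punch_tray between -0.05 and 0.05 m and z of punch_mid in the frame of punch_tray between 0 and 0.012 m and angle between punch_mid's own y axis and vertical between 1.4 and 1.74 rad and horizontal distance between each of nut_16_mid, nut_12_mid and nut_dish below 0.06 m and z of nut_16_mid in the frame of nut_dish between 0 and 0.0125 m and z of nut_12_mid in the frame of nut_dish between 0 and 0.0105 m and linear speed of each of bolt_16, bolt_12, nut_16, nut_12, punch below 0.02 m/s and distance of tape_roll_mid from where it was at the start of the episode below 0.03 m); the robot touches nothing.
It fails at once if the roll of tape is pushed away or lifted (30 mm) (distance of tape_roll_mid from where it was at the start of the episode above 0.03 m).
It also fails if it takes over 128 s, if anything falls off the work surface, if the arm or the gripper's body presses on something with over 40 N, if the wrist force passes 120 N, or if a joint passes its speed limit or range.

## Robot

A 6-joint arm with a two-finger parallel gripper is mounted at the origin on the work surface; the furniture and walls round the work are solid. World frame = base frame: x ahead of the robot, y to its left, z up, the work surface at z = 0. Lengths are in m, angles in rad, forces in N, time in s.
With the tool pointing down it reaches from about 0.425 to 1.125 m from the base axis. Payload 14.9 kg.
Tool frame: the origin (TCP) lies on the centre line of the jaws, within the pads' length; the fingertips stand 8 mm ahead of it and the grasp point (between the pads) lies 11 mm behind it; z points along the fingers, y is the line along which they close (so a half turn about z gives the same grasp; the last joint's range is limited). The gripper opens to 91 mm and grips with 3 to 60 N. Pads are 32 mm wide; open, the fingers measure 118 mm over their backs; the gripper's body (76 mm by 178 mm) begins 60 mm behind the grasp point.
Start: joints at [1.269, 0.379, 1.734, -0, 1.028, -0.033], TCP at [0.186, 0.675, 0.222] pointing down, gripper open.
Joint ranges: [-2.77, 2.77], [-0.74, 2.19], [0, 2.66], [-1.06, 4.2], [0.31, 2.87], [-3.08, 3.08]. Speed limits (rad/s): [1.89, 1.89, 2.39, 3.14, 3.14, 3.14].

## Interface

Orientations are given as a 3x3 rotation matrix whose columns are the frame's x, y, z axes.
In Python, from station import * gives the robot as it stands.
- The arm moves only by the shell command python3 -m handwheel 'ROWS' [FORCE]. ROWS is JSON, a list that holds one entry, the list of rows, each a list of 7 numbers: the shift along the tool's x, y, z in mm, then the turn, a rotation vector about the tool's x, y, z in degrees, then the closure, from -1 (fully open) to 1 (shut). In form: [[[dx, dy, dz, wx, wy, wz, claw], ...]]. A call has 1 to 20 rows; each row shifts and turns the commanded pose from where the row before left it, along the tool's axes as they then stand; what a row does not reach is not made up. A row lasts 1/12 s, in which the tool goes at most 41.7 mm and 7.16 degrees, less where a joint would pass 70% of its speed; a pose out of reach is approached as far as the arm can. A call is refused whole if a number of a shift passes 41.7 or a number of a turn 7.16, either way. A call with a gripper value outside its range is refused whole. The fingers move at their own pace and stop on an object; FORCE is the grip in N (left out, the last holds). Time passes only in rows, so rows that do not move let the fingers close. It gives the time, the measured TCP pose, the force, the opening and the grip force at its end, in the units of the state.
- observe(): the state, without advancing time (a new reading comes with each control period).
- snapshot(name): name is "scene" or "top"; returns (picture, depth): 420x560x3 uint8, red, green, blue; 420x560 float32, m along the optical axis (not along the pixel's ray), 0 where there is no reading.
- calibration(name): a dict with "fovy" (degrees; the focal length in pixels is half the picture's height over the tangent of half this angle, whatever the lens; pixels are square), "cx", "cy" (the principal point, pixels), "D" ([k1, k2, p1, p2, k3] as OpenCV has them; the pictures are not rectified), "rvec" (rotation vector, rad) and "tvec" (3), from world to camera coordinates, as OpenCV has them. Camera axes: x right, y down, z forward; pixel columns grow to the right and rows downward; lengths in m; the calibration is good to about 2 mm. A picture is of the moment at which its call begins. calibration takes no time and is no camera call.
- close_job(): hands the job in; it is judged then, once.
The state is a dict: "time_s": time; "joint_pos": joint angles; "joint_velocities": joint speeds; "joint_torque": joint torques, N m; "ee_pos": TCP position; "eef_rot": TCP orientation; "force": force on the tool from outside, world axes, zero at the start; "wrist_torque": the same for the moment, N m; "grip_width": finger opening in m; "grasp_force": force on a finger pad.
Only numpy, scipy, OpenCV 4.12 (cv2) and the standard library are available. Lean on these libraries where they do the work, as an engineer would, in place of code of your own. Each camera call takes 0.05 s, during which the arm holds its last target. There are 200 camera calls.

## Working session

There is one attempt and no reset: what is moved stays moved. The work goes in short steps, Python scripts to look and compute and a shell command to move; the robot and the scene stay as the last step left them, time stands still between calls to the robot, and variables do not carry over. Pictures are saved under pics/ and viewed, at most 14 in all, crops included, and the job is handed in when it is done.

```bash
mkdir -p pics; python3 - <<'E'
from station import *
import cv2
for n in ["top","scene"]:
    p,d=snapshot(n); cv2.imwrite(f"pics/{n}0.png",cv2.resize(p[:,:,::-1],(800,600),interpolation=cv2.INTER_CUBIC)); 
    import numpy as np; np.savez(f"{n}0.npz",p=p,d=d); print(calibration(n))
s=observe(); print(s["time_s"],s["ee_pos"],s["eef_rot"],s["grip_width"])
E
```

```text
{'fovy': 51.60328622239599, 'cx': 283.28558776465803, 'cy': 207.5553285778351, 'D': array([-0.11802335,  0.        ,  0.        ,  0.        ,  0.        ]), 'rvec': array([ 2.17347646, -2.12181246,  0.11879159]), 'tvec': array([-0.01617848,  0.5377449 ,  0.86622445])}
{'fovy': 47.175371696612494, 'cx': 276.240807583681, 'cy': 210.06571873707819, 'D': array([0.05614983, 0.        , 0.        , 0.        , 0.        ]), 'rvec': array([ 1.97773272, -0.83321971,  0.50406857]), 'tvec': array([-0.36296902,  0.21657871,  0.99248641])}
0.1 [0.185796   0.67453463 0.22134964] [[-9.64082748e-01  2.65601887e-01 -3.05661475e-04]
 [ 2.65602060e-01  9.64082279e-01 -9.51618626e-04]
 [ 4.19311085e-05 -9.98623416e-04 -9.99999500e-01]] 0.09146339698472349
```

View pics/top0.png

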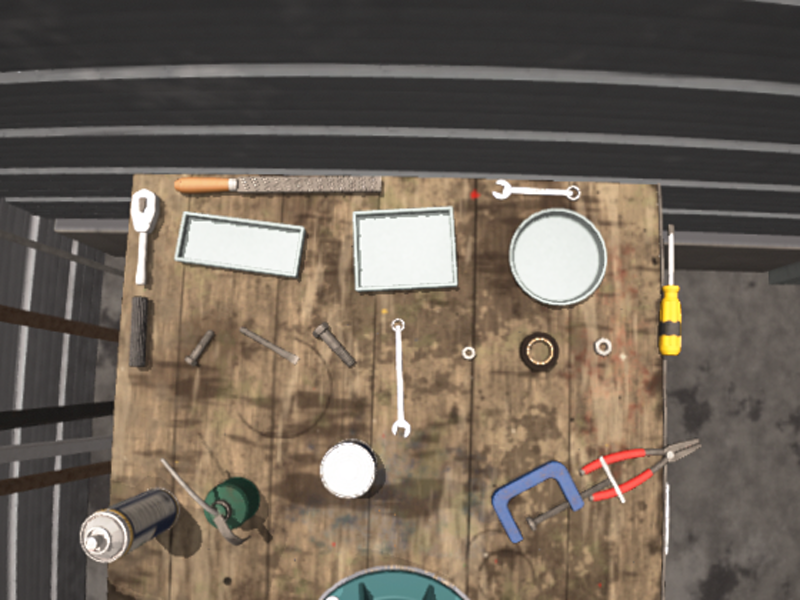

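View pics/scene0.png

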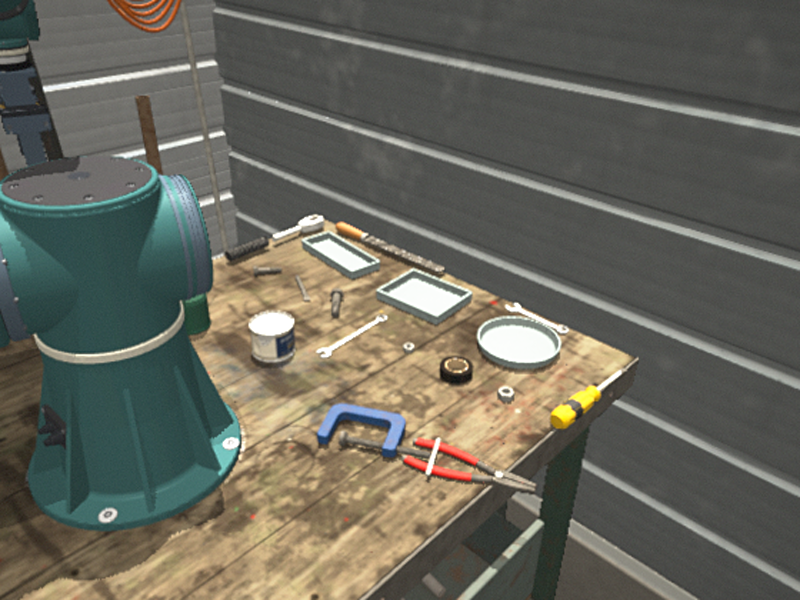

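Top view (800x600): bolt_12 at about (200,347), punch (269,345), bolt_16 (334,344), nut_12 (469,352), tape (539,351) and nut_16 (603,346). Narrow tray is at (240,245), broad tray (405,249) and dish (558,257). Next I'll check the depth for object shapes.

```bash
cat > h.py <<'E'
import numpy as np, cv2
from station import *
def cam(n):
    c=calibration(n); f=210/np.tan(np.radians(c["fovy"])/2)
    return np.array([[f,0,c["cx"]],[0,f,c["cy"]],[0,0,1]]),c["D"],cv2.Rodrigues(c["rvec"])[0],c["tvec"],c["rvec"]
def ray(n,uv):
    K,D,R,t,_=cam(n)
    q=cv2.undistortPoints(np.float64(uv).reshape(-1,1,2),K,D).reshape(-1,2)
    return -R.T@t,np.c_[q,np.ones(len(q))]@R   # world dir with unit optical depth
def plane(n,uv,z):
    o,d=ray(n,uv); return o+d*((z-o[2])/d[:,2])[:,None]
def cloud(n,dep):
    v,u=np.mgrid[:420,:560]; o,d=ray(n,np.c_[u.ravel(),v.ravel()])
    return (o+d*dep.reshape(-1,1)).reshape(420,560,3)
def rectify(n,p,z,x0,x1,y0,y1,s):  # bird view at plane z, s px/m: up=+x, left=+y
    H,W=int((x1-x0)*s),int((y1-y0)*s)
    r,c=np.mgrid[:H,:W]; P=np.c_[x1-r.ravel()/s,y1-c.ravel()/s,np.full(H*W,z)]
    K,D,R,t,rv=cam(n); q=cv2.projectPoints(P,rv,t,K,D)[0].reshape(H,W,2).astype(np.float32)
    return cv2.remap(p,q[...,0],q[...,1],cv2.INTER_CUBIC)
E
python3 - <<'E'
from h import *
f=np.load("top0.npz");p,d=f["p"],f["d"];C=cloud("top",d)
items=dict(b12=(200,347,.008),punch=(269,345,.0045),b16=(334,344,.01),n12=(469,352,.005),tape=(539,351,.01),n16=(603,346,.0065))
for k,(u,v,z) in items.items():
    u/=1.4286;v/=1.4286
    u0,v0=int(u),int(v)
    w=C[v0-28:v0+28,u0-28:u0+28]; Z=w[...,2]; g=np.median(Z)
    m=(Z>g+.004)&(np.hypot(*(w[...,:2]-plane("top",[(u,v)],z)[0,:2]).T).T<.055)
    P=w[m]; print(k,plane("top",[(u,v)],z)[0].round(3),"bench",g.round(4),m.sum(),"std",Z[Z<g+.003].std().round(4))
    if len(P)>3: (c,s,a)=cv2.minAreaRect(P[:,:2].astype(np.float32)*1000); print("   rect",np.round(c,1),np.round(s,1),round(a,1),"mean",P.mean(0).round(4),"zmax",P[:,2].max().round(4))
for k,c in dict(pt=(240,245),bt=(405,249),dish=(558,257)).items():
    uv=np.array(c)/1.4286
    w=C[int(uv[1])-45:int(uv[1])+45,int(uv[0])-55:int(uv[0])+55].reshape(-1,3); P=w[(w[:,2]>.012)&(w[:,2]<.03)&(np.hypot(*(w[:,:2]-plane("top",[uv],.02)[0,:2]).T)<.115)]
    (c,s,a)=cv2.minAreaRect(P[:,:2].astype(np.float32)*1000); print(k,np.round(c,1),np.round(s,1),round(a,1),len(P))
im=rectify("top",p,.006,.5,.84,-.36,.4,1040)
cv2.imwrite("pics/rect0.png",im[:,:,::-1]); print(im.shape)
im=rectify("top",p,.006,.58,.68,-.3,.34,1240)
cv2.imwrite("pics/row.png",im[:,:,::-1]); print(im.shape)
E
```

```text
b12 [0.458 0.304 0.008] bench 0.0003 169 std 0.0015
   rect [462.8 307. ] [76.4 93.4] 17.5 mean [0.4561 0.3033 0.0123] zmax 0.0213
punch [0.464 0.199 0.004] bench 0.0003 193 std 0.0015
   rect [462.6 200.4] [91.  85.3] 83.6 mean [0.4644 0.1993 0.0076] zmax 0.0125
b16 [0.468 0.1   0.01 ] bench 0.0003 300 std 0.0015
   rect [473.1  98.8] [83.9 76.6] 20.1 mean [0.4691 0.1008 0.0163] zmax 0.029
n12 [ 0.461 -0.1    0.005] bench 0.0001 61 std 0.0015
   rect [ 455.9 -105.2] [90.7 61.9] 41.4 mean [ 0.4605 -0.0996  0.0082] zmax 0.012
tape [ 0.464 -0.203  0.01 ] bench 0.0003 420 std 0.0015
   rect [ 462.4 -199.5] [58.2 96. ] 25.2 mean [ 0.4639 -0.2015  0.0171] zmax 0.0226
n16 [ 0.474 -0.301  0.006] bench -0.0 102 std 0.0015
   rect [ 476.8 -296.6] [87.9 63.7] 72.2 mean [ 0.4731 -0.2986  0.0108] zmax 0.0163
pt [649.6 247. ] [191.3 145. ] 83.3 1138
bt [634.    1.2] [163.2 151.7] 4.2 717
dish [ 606.2 -230.7] [145. 146.] 12.5 585
(353, 790, 3)
(124, 793, 3)
```

View pics/rect0.png

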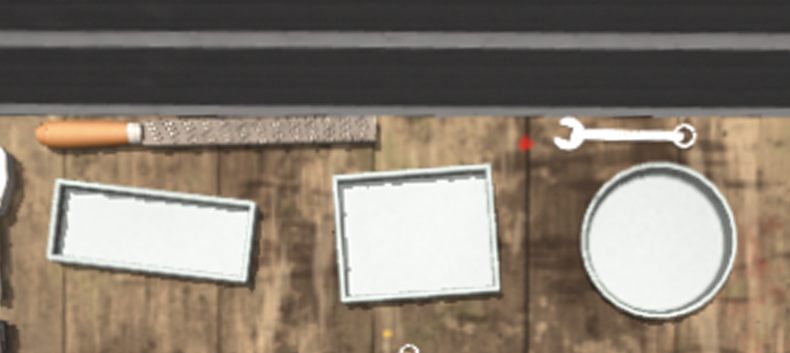

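The rectified view shows the trays only: narrow tray centre at about (152,231), broad (415,233) and dish (658,240). I'll rectify the item row and fit the objects with connected components.

```bash
python3 - <<'E'
from h import *
f=np.load("top0.npz");p,d=f["p"],f["d"];C=cloud("top",d);Z=C[...,2]
m=((Z>.0045)&(Z<.04)&(d>0)).astype(np.uint8)
m=cv2.morphologyEx(m,cv2.MORPH_OPEN,np.ones((2,2),np.uint8))
n,L,st,_=cv2.connectedComponentsWithStats(m)
for i in range(1,n):
    P=C[L==i]; x,y,_=P.mean(0)
    if st[i,4]<15 or not(.4<x<.75 and abs(y)<.36): continue
    c,s,a=cv2.minAreaRect(P[:,:2].astype(np.float32)*1000)
    w,V=np.linalg.eigh(np.cov(P[:,:2].T)); v=V[:,1]
    print(st[i,4],"rect",np.round(c,1),np.round(s,1),round(a,1),"mean",P.mean(0).round(4),"axis deg from x",np.degrees(np.arctan2(v[1],v[0])).round(1),"zmed",np.median(P[:,2]).round(4))
a=[]
for y in (.307,.2,.1,-.1,-.2,-.3):
    im=rectify("top",p,.008,.41,.52,y-.055,y+.055,2350); a.append(im[:258,:258])
im=np.vstack([np.hstack(a[:3]),np.hstack(a[3:])]); cv2.imwrite("pics/items.png",im[:,:,::-1]); print(im.shape)
E
```

```text
1519 rect [648.7 108.5] [471.9 212.5] 53.9 mean [0.7067 0.1936 0.0194] axis deg from x 89.9 zmed 0.0162
767 rect [550.   -8.6] [253.2 153.5] 4.5 mean [ 0.6148 -0.003   0.0177] axis deg from x 98.5 zmed 0.0177
786 rect [ 564.8 -147.1] [147.2 350.3] 25.1 mean [ 0.6142 -0.2493  0.0147] axis deg from x -176.5 zmed 0.0141
775 rect [569.7 147.6] [424.7 128.5] 65.8 mean [0.615  0.2483 0.0161] axis deg from x 80.3 zmed 0.0134
50 rect [ 608.3 -163.3] [10.5 40.3] 86.1 mean [ 0.6105 -0.1639  0.0096] axis deg from x 176.6 zmed 0.0065
284 rect [462.7  97.9] [73.5 25.2] 41.7 mean [0.4663 0.0986 0.0155] axis deg from x -135.8 zmed 0.0161
169 rect [441.8 114. ] [268.1  29.9] 76.0 mean [0.4631 0.1979 0.0125] axis deg from x 66.7 zmed 0.0076
157 rect [453.  150.9] [342.   52.8] 89.1 mean [0.4526 0.2986 0.0217] axis deg from x 90.3 zmed 0.0117
416 rect [ 457.5 -127.9] [ 55.  219.8] 3.2 mean [ 0.4619 -0.2037  0.0173] axis deg from x 97.5 zmed 0.0177
88 rect [ 471.  -301.4] [29.4 22.7] 74.5 mean [ 0.4715 -0.3006  0.0086] axis deg from x 96.4 zmed 0.0114
43 rect [ 457.7 -101.6] [16.7 18. ] 1.2 mean [ 0.4579 -0.1014  0.0056] axis deg from x 115.5 zmed 0.0081
(516, 774, 3)
```

View pics/items.png

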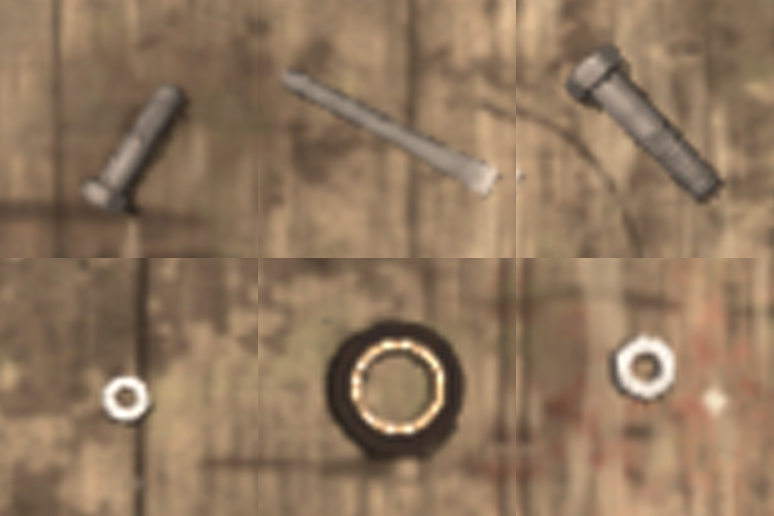

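In the crops, bolt_12 lies from (104,203) at the head to (174,92). The punch runs from (284,76) to (495,183), and bolt_16 from (590,65) at the head to (712,193). Nut_12 is at (127,399) and nut_16 at (644,367). I'll add a helper that works out moves and start with bolt_12.

```bash
cat > plan.py <<'E'
import sys; from h import *
# plan.py x y z yaw: turn first about tool z, then the shift in the turned tool frame
x,y,z,a=map(float,sys.argv[1:5]); s=observe(); R=s["eef_rot"]; p=s["ee_pos"]
cur=np.degrees(np.arctan2(R[1,1],R[0,1])); d=(a-cur+90)%180-90
yw=np.radians(cur+d); Y=np.array([np.cos(yw),np.sin(yw),0]); X=np.array([-Y[1],Y[0],0])
X=np.cross(Y,[0,0,-1]); e=np.array([x,y,z])-p
print("t",round(s["time_s"],2),"pos",p.round(4),"cur yaw",cur.round(1),"tilt",np.degrees(R[:2,2]).round(2),"grip",round(s["grip_width"],4),round(s["grasp_force"],1))
w=-d; n=int(np.ceil(abs(w)/6.5)); print("wz total",round(w,1),"rows",n,"each",round(w/max(n,1),2), "j6 end",round(np.degrees(s["joint_pos"][5]),1))
t=1000*np.array([e@X,e@Y,-e[2]]); print("shift",t.round(1)); 
for k in (2,4,5,8,10,12,15,18): print(k,(t/k).round(2).tolist(),end="; ")
E
python3 plan.py .457 .302 .12 57.8; python3 - <<'E'
from h import *
f=np.load("top0.npz");p=f["p"]
a=[rectify("top",p,z,x-.02,x+.02,y-.02,y+.02,9000)[:360,:360] for x,y,z in((.46,-.099,.01),(.473,-.3,.013))]
cv2.imwrite("pics/nuts.png",np.hstack(a)[:,:,::-1])
E
```

```text
t 0.1 pos [0.1858 0.6745 0.2213] cur yaw 74.6 tilt [-0.02 -0.05] grip 0.0915 0.0
wz total 16.8 rows 3 each 5.6 j6 end -1.9
shift [-428.  -170.7  101.3]
2 [-214.0, -85.36, 50.67]; 4 [-107.0, -42.68, 25.34]; 5 [-85.6, -34.14, 20.27]; 8 [-53.5, -21.34, 12.67]; 10 [-42.8, -17.07, 10.13]; 12 [-35.67, -14.23, 8.45]; 15 [-28.53, -11.38, 6.76]; 18 [-23.78, -9.48, 5.63];
```

View pics/nuts.png

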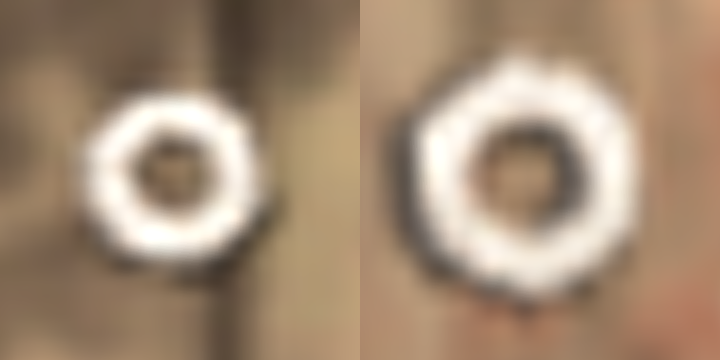

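Nut_16 (right) has corners up and down at (515,55) and (530,297), so its flats face along y. Nut_12 (left) has corners left and right, so its flats face along x. Going to bolt_12.

```bash
python3 -m handwheel '[[[0,0,0,0,0,5.6,0],[0,0,0,0,0,5.6,0],[0,0,0,0,0,5.6,0],[-28.5,-11.4,0,0,0,0,0],[-28.5,-11.4,0,0,0,0,0],[-28.5,-11.4,0,0,0,0,0],[-28.5,-11.4,0,0,0,0,0],[-28.5,-11.4,0,0,0,0,0],[-28.5,-11.4,0,0,0,0,0],[-28.5,-11.4,0,0,0,0,0],[-28.5,-11.4,0,0,0,0,0],[-28.5,-11.4,0,0,0,0,0],[-28.5,-11.4,10,0,0,0,0],[-28.5,-11.4,20,0,0,0,0],[-28.5,-11.4,30,0,0,0,0],[-28.5,-11.4,30,0,0,0,0],[-28.5,-11.4,10,0,0,0,0],[-28.5,-11.4,0,0,0,0,0],[0,0,0,0,0,0,0]]]' 40; python3 plan.py .457 .302 .013 57.8
```

```text
time_s: 1.68
ee_pos: [0.457, 0.3004, 0.1226]
eef_rot: [[-0.845, 0.535, -0.001], [0.535, 0.845, -0.001], [0.0, -0.002, -1.0]]
force: [0.4, 0.1, 0.0]
grip_width: 0.0455
grasp_force: 0.0
t 1.68 pos [0.457  0.3004 0.1226] cur yaw 57.7 tilt [-0.08 -0.08] grip 0.0455 0.0
wz total -0.1 rows 1 each -0.14 j6 end -26.7
shift [  0.8   1.4 109.6]
2 [0.42, 0.68, 54.78]; 4 [0.21, 0.34, 27.39]; 5 [0.17, 0.27, 21.91]; 8 [0.11, 0.17, 13.7]; 10 [0.08, 0.14, 10.96]; 12 [0.07, 0.11, 9.13]; 15 [0.06, 0.09, 7.3]; 18 [0.05, 0.08, 6.09];
```

```bash
python3 -m handwheel '[[[0.8,1.4,20,0,0,0,0],[0,0,20,0,0,0,0],[0,0,20,0,0,0,0],[0,0,20,0,0,0,0],[0,0,15,0,0,0,0],[0,0,10,0,0,0,0],[0,0,5,0,0,0,0],[0,0,0,0,0,0,0],[0,0,0,0,0,0,1],[0,0,0,0,0,0,1],[0,0,0,0,0,0,1],[0,0,0,0,0,0,1],[0,0,0,0,0,0,1],[0,0,0,0,0,0,1]]]' 40
```

```text
time_s: 2.85
ee_pos: [0.4557, 0.3055, 0.014]
eef_rot: [[-0.846, 0.533, 0.0], [0.533, 0.846, 0.0], [-0.0, 0.0, -1.0]]
force: [-0.0, -0.1, 1.1]
grip_width: 0.011
grasp_force: 40.0
```

```bash
python3 -m handwheel '[[[0,0,-10,0,0,0,1],[0,0,-20,0,0,0,1],[0,0,-20,0,0,0,1],[0,0,-20,0,0,0,1],[0,0,-15,0,0,0,1],[0,0,0,0,0,0,1],[0,0,0,0,0,0,1]]]' 40; python3 plan.py .612 .035 .060 93.7;
```

```text
time_s: 3.43
ee_pos: [0.456, 0.3057, 0.0997]
eef_rot: [[-0.846, 0.533, 0.002], [0.533, 0.846, 0.001], [-0.001, 0.002, -1.0]]
force: [-0.5, 0.6, -0.8]
grip_width: 0.011
grasp_force: 40.0
t 3.43 pos [0.456  0.3057 0.0997] cur yaw 57.8 tilt [0.1  0.06] grip 0.011 40.0
wz total -35.9 rows 6 each -5.98 j6 end -26.4
shift [-138.2 -280.2   39.7]
2 [-69.12, -140.09, 19.85]; 4 [-34.56, -70.05, 9.93]; 5 [-27.65, -56.04, 7.94]; 8 [-17.28, -35.02, 4.96]; 10 [-13.82, -28.02, 3.97]; 12 [-11.52, -23.35, 3.31]; 15 [-9.22, -18.68, 2.65]; 18 [-7.68, -15.57, 2.21];
```

```bash
python3 -m handwheel '[[[0,0,0,0,0,-6,1],[0,0,0,0,0,-6,1],[0,0,0,0,0,-6,1],[0,0,0,0,0,-6,1],[0,0,0,0,0,-6,1],[0,0,0,0,0,-6,1],[-13.8,-28,0,0,0,0,1],[-13.8,-28,0,0,0,0,1],[-13.8,-28,0,0,0,0,1],[-13.8,-28,0,0,0,0,1],[-13.8,-28,0,0,0,0,1],[-13.8,-28,0,0,0,0,1],[-13.8,-28,0,0,0,0,1],[-13.8,-28,0,0,0,0,1],[-13.8,-28,0,0,0,0,1],[-13.8,-28,10,0,0,0,1],[0,0,20,0,0,0,1],[0,0,10,0,0,0,1],[0,0,0,0,0,0,1],[0,0,0,0,0,0,1]]]' 40; python3 plan.py .612 .035 .0175 93.7; python3 - <<'E'
from h import *
p,d=snapshot("scene"); cv2.imwrite("pics/s1.png",cv2.resize(p[130:270,200:420,::-1],None,fx=3.5,fy=3.5,interpolation=cv2.INTER_CUBIC))
E
```

```text
time_s: 5.1
ee_pos: [0.6105, 0.0358, 0.0577]
eef_rot: [[-0.998, -0.067, -0.003], [-0.067, 0.998, 0.0], [0.003, 0.0, -1.0]]
force: [-0.3, -0.1, -0.7]
grip_width: 0.011
grasp_force: 40.0
t 5.1 pos [0.6105 0.0358 0.0577] cur yaw 93.8 tilt [-0.15  0.  ] grip 0.011 40.0
wz total 0.1 rows 1 each 0.13 j6 end -92.7
shift [-1.4 -0.9 40.2]
2 [-0.7, -0.43, 20.1]; 4 [-0.35, -0.21, 10.05]; 5 [-0.28, -0.17, 8.04]; 8 [-0.18, -0.11, 5.02]; 10 [-0.14, -0.09, 4.02]; 12 [-0.12, -0.07, 3.35]; 15 [-0.09, -0.06, 2.68]; 18 [-0.08, -0.05, 2.23];
```

View pics/s1.png

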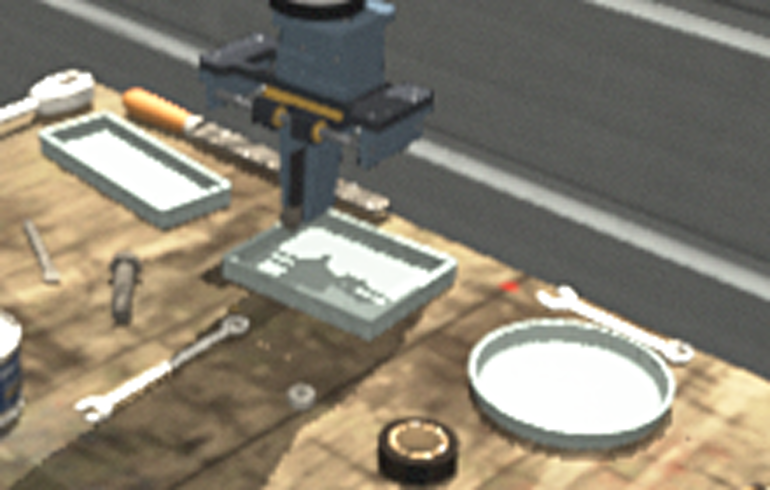

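The fingers are above the left half of the broad tray, at about (300,220), with the bolt held. Lowering and releasing.

```bash
python3 -m handwheel '[[[-1,0,10,0,0,0,1],[0,0,10,0,0,0,1],[0,0,10,0,0,0,1],[0,0,5,0,0,0,1],[0,0,4.5,0,0,0,1],[0,0,0,0,0,0,1],[0,0,0,0,0,0,1],[0,0,0,0,0,0,0.4],[0,0,0,0,0,0,0.4],[0,0,0,0,0,0,0.4],[0,0,-10,0,0,0,0.4],[0,0,-20,0,0,0,0.4],[0,0,-20,0,0,0,0.4],[0,0,-20,0,0,0,0],[0,0,-10,0,0,0,0],[0,0,0,0,0,0,0]]]' 40; python3 plan.py .464 .199 .09 -26.9
```

```text
time_s: 6.48
ee_pos: [0.6143, 0.0353, 0.102]
eef_rot: [[-0.998, -0.066, 0.004], [-0.066, 0.998, 0.0], [-0.004, -0.0, -1.0]]
force: [0.6, 0.2, 0.5]
grip_width: 0.0442
grasp_force: 0.0
t 6.48 pos [0.6143 0.0353 0.102 ] cur yaw 93.8 tilt [0.23 0.  ] grip 0.0442 0.0
wz total -59.3 rows 10 each -5.93 j6 end -92.7
shift [-78.  208.1  12. ]
2 [-39.01, 104.04, 6.01]; 4 [-19.5, 52.02, 3.0]; 5 [-15.6, 41.61, 2.4]; 8 [-9.75, 26.01, 1.5]; 10 [-7.8, 20.81, 1.2]; 12 [-6.5, 17.34, 1.0]; 15 [-5.2, 13.87, 0.8]; 18 [-4.33, 11.56, 0.67];
```

```bash
python3 -m handwheel '[[[0,0,0,0,0,-5.9,0],[0,0,0,0,0,-5.9,0],[0,0,0,0,0,-5.9,0],[0,0,0,0,0,-5.9,0],[0,0,0,0,0,-5.9,0],[0,0,0,0,0,-5.9,0],[0,0,0,0,0,-6,0],[0,0,0,0,0,-6,0],[0,0,0,0,0,-6,0],[0,0,0,0,0,-6,0],[-9.8,26,0,0,0,0,0],[-9.8,26,0,0,0,0,0],[-9.8,26,0,0,0,0,0],[-9.8,26,0,0,0,0,0],[-9.8,26,0,0,0,0,0],[-9.8,26,0,0,0,0,0],[-9.8,26,0,0,0,0,0],[-9.8,26,10,0,0,0,0],[0,0,0,0,0,0,0],[0,0,0,0,0,0,0]]]' 40; python3 plan.py .464 .199 .0125 -26.9; python3 - <<'E'
from h import *
p,d=snapshot("top"); cv2.imwrite("pics/t2.png",cv2.resize(p[130:290,110:400,::-1],None,fx=2.7,fy=2.7,interpolation=cv2.INTER_CUBIC))
E
```

```text
time_s: 8.15
ee_pos: [0.4611, 0.1995, 0.0882]
eef_rot: [[-0.449, -0.894, -0.002], [-0.894, 0.449, -0.001], [0.001, 0.001, -1.0]]
force: [-0.6, 1.2, 0.3]
grip_width: 0.0456
grasp_force: 0.0
t 8.15 pos [0.4611 0.1995 0.0882] cur yaw 153.3 tilt [-0.1  -0.04] grip 0.0456 0.0
wz total 0.2 rows 1 each 0.22 j6 end -132.6
shift [-0.9 -2.8 75.7]
2 [-0.44, -1.4, 37.87]; 4 [-0.22, -0.7, 18.93]; 5 [-0.18, -0.56, 15.15]; 8 [-0.11, -0.35, 9.47]; 10 [-0.09, -0.28, 7.57]; 12 [-0.07, -0.23, 6.31]; 15 [-0.06, -0.19, 5.05]; 18 [-0.05, -0.16, 4.21];
```

View pics/t2.png

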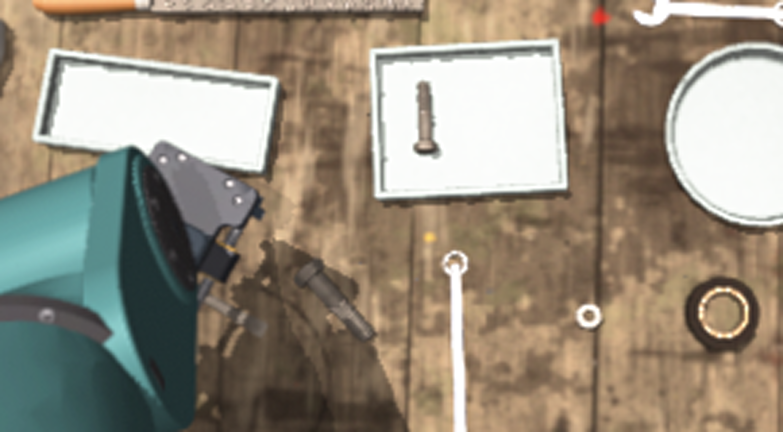

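Bolt_12 lies flat in the broad tray at (425,118), and the gripper hovers over the punch. Gripping it.

```bash
python3 -m handwheel '[[[-0.5,-1,15,0,0,0,0],[0,0,20,0,0,0,0],[0,0,20,0,0,0,0],[0,0,10,0,0,0,0],[0,0,6,0,0,0,0],[0,0,4.5,0,0,0,0],[0,0,0,0,0,0,0],[0,0,0,0,0,0,1],[0,0,0,0,0,0,1],[0,0,0,0,0,0,1],[0,0,0,0,0,0,1],[0,0,0,0,0,0,1],[0,0,0,0,0,0,1]]]' 40; python3 plan.py .464 .199 .0125 -26.9
```

```text
time_s: 9.28
ee_pos: [0.4637, 0.1991, 0.0139]
eef_rot: [[-0.451, -0.893, 0.0], [-0.893, 0.451, 0.0], [-0.0, -0.0, -1.0]]
force: [0.3, 0.5, 3.3]
grip_width: 0.0084
grasp_force: 9.9
t 9.28 pos [0.4637 0.1991 0.0139] cur yaw 153.2 tilt [0.02 0.01] grip 0.0084 9.9
wz total 0.1 rows 1 each 0.1 j6 end -132.6
shift [-0.1 -0.3  1.4]
2 [-0.03, -0.15, 0.7]; 4 [-0.01, -0.08, 0.35]; 5 [-0.01, -0.06, 0.28]; 8 [-0.01, -0.04, 0.18]; 10 [-0.01, -0.03, 0.14]; 12 [-0.0, -0.03, 0.12]; 15 [-0.0, -0.02, 0.09]; 18 [-0.0, -0.02, 0.08];
```

```bash
python3 -m handwheel '[[[0,0,0,0,0,0,1],[0,0,0,0,0,0,1],[0,0,-10,0,0,0,1],[0,0,-20,0,0,0,1],[0,0,-20,0,0,0,1],[0,0,-15,0,0,0,1],[0,0,0,0,0,0,1],[0,0,0,0,0,0,1],[0,0,0,0,0,0,1]]]' 40; python3 plan.py .615 .249 .06 -6
```

```text
time_s: 10.03
ee_pos: [0.4633, 0.1989, 0.0782]
eef_rot: [[-0.451, -0.893, -0.0], [-0.893, 0.451, -0.0], [0.0, 0.0, -1.0]]
force: [-0.6, 0.3, -0.5]
grip_width: 0.0005
grasp_force: 0.0
t 10.03 pos [0.4633 0.1989 0.0782] cur yaw 153.2 tilt [-0.03 -0.01] grip 0.0005 0.0
wz total -20.8 rows 4 each -5.2 j6 end -132.6
shift [ -65.7 -145.7   18.2]
2 [-32.85, -72.83, 9.1]; 4 [-16.42, -36.42, 4.55]; 5 [-13.14, -29.13, 3.64]; 8 [-8.21, -18.21, 2.28]; 10 [-6.57, -14.57, 1.82]; 12 [-5.47, -12.14, 1.52]; 15 [-4.38, -9.71, 1.21]; 18 [-3.65, -8.09, 1.01];
```

The punch slipped out because the grip was too high. I'll move aside and look.

```bash
python3 -m handwheel '[[[-13,7,-10,0,0,0,0],[-25,13,0,0,0,0,0],[-27,13.5,0,0,0,0,0],[-27,13.5,0,0,0,0,0],[-27,13.5,0,0,0,0,0],[-27,13.5,0,0,0,0,0],[-20,13,0,0,0,0,0],[0,0,0,0,0,0,0]]]' 40; python3 - <<'E'
from h import *
p,d=snapshot("top"); np.savez("top3.npz",p=p,d=d)
im=rectify("top",p,.005,.39,.54,.04,.28,3200)
cv2.imwrite("pics/t3.png",im[:,:,::-1]); print(im.shape)
E
```

```text
time_s: 10.7
ee_pos: [0.4603, 0.3897, 0.0876]
eef_rot: [[-0.449, -0.894, -0.0], [-0.894, 0.449, 0.0], [-0.0, 0.0, -1.0]]
force: [-0.2, -0.3, -0.3]
grip_width: 0.0451
grasp_force: 0.0
(480, 768, 3)
```

View pics/t3.png

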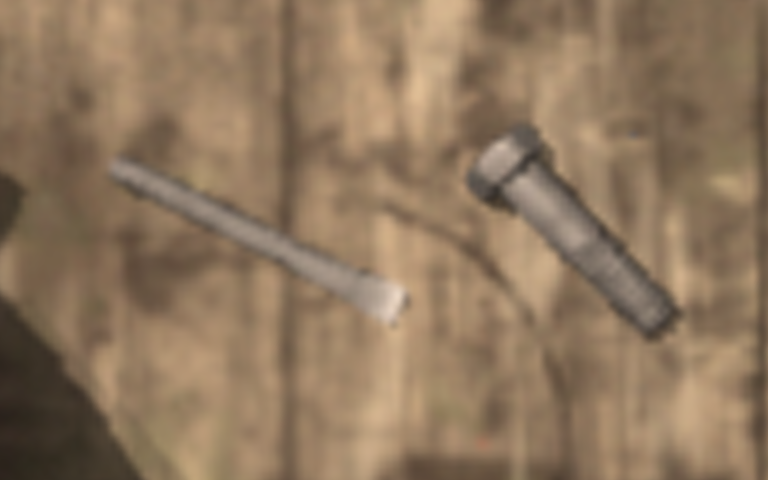

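The punch is nearly where it was, from (113,168) to (397,302), and bolt_16 runs from (505,158) to (660,322). I'll grip the punch lower and harder.

```bash
python3 plan.py .4666 .2003 .04 154.7
```

```text
t 10.75 pos [0.46   0.3877 0.0874] cur yaw 153.3 tilt [-0.06 -0.04] grip 0.0454 0.0
wz total -1.4 rows 1 each -1.38 j6 end -115.4
shift [166.7 -86.   47.4]
2 [83.33, -43.02, 23.68]; 4 [41.67, -21.51, 11.84]; 5 [33.33, -17.21, 9.47]; 8 [20.83, -10.76, 5.92]; 10 [16.67, -8.6, 4.74]; 12 [13.89, -7.17, 3.95]; 15 [11.11, -5.74, 3.16]; 18 [9.26, -4.78, 2.63];
```

```bash
python3 -m handwheel '[[[0,0,0,0,0,-1.4,0.3],[20.8,-10.8,0,0,0,0,0.3],[20.8,-10.8,0,0,0,0,0.3],[20.8,-10.8,0,0,0,0,0.3],[20.8,-10.8,0,0,0,0,0.3],[20.8,-10.8,0,0,0,0,0.3],[20.8,-10.8,0,0,0,0,0.3],[20.8,-10.8,0,0,0,0,0.3],[20.8,-10.8,20,0,0,0,0.3],[0,0,20,0,0,0,0.3],[0,0,7,0,0,0,0.3],[0,0,0,0,0,0,0.3],[0,0,0,0,0,0,0.3],[0,0,0,0,0,0,0.3]]]' 60; python3 plan.py .4666 .2003 .0092 154.7
```

```text
time_s: 11.92
ee_pos: [0.4678, 0.1994, 0.0423]
eef_rot: [[-0.428, -0.904, 0.001], [-0.904, 0.428, 0.0], [-0.0, -0.0, -1.0]]
force: [-0.3, -0.1, 0.2]
grip_width: 0.0321
grasp_force: 0.0
t 11.92 pos [0.4678 0.1994 0.0423] cur yaw 154.6 tilt [0.03 0.01] grip 0.0321 0.0
wz total -0.1 rows 1 each -0.06 j6 end -134.2
shift [-0.3  1.5 33.1]
2 [-0.14, 0.74, 16.56]; 4 [-0.07, 0.37, 8.28]; 5 [-0.06, 0.3, 6.63]; 8 [-0.04, 0.19, 4.14]; 10 [-0.03, 0.15, 3.31]; 12 [-0.02, 0.12, 2.76]; 15 [-0.02, 0.1, 2.21]; 18 [-0.02, 0.08, 1.84];
```

```bash
python3 -m handwheel '[[[0,0.7,10,0,0,0,0.3],[0,0.7,12,0,0,0,0.3],[0,0,6,0,0,0,0.3],[0,0,3,0,0,0,0.3],[0,0,2,0,0,0,0.3],[0,0,0,0,0,0,0.3],[0,0,0,0,0,0,0.3],[0,0,0,0,0,0,1],[0,0,0,0,0,0,1],[0,0,0,0,0,0,1],[0,0,0,0,0,0,1],[0,0,0,0,0,0,1],[0,0,0,0,0,0,1],[0,0,0,0,0,0,1],[0,0,0,0,0,0,1]]]' 60
```

```text
time_s: 13.17
ee_pos: [0.4662, 0.1996, 0.0087]
eef_rot: [[-0.429, -0.903, 0.0], [-0.903, 0.429, -0.0], [0.0, -0.0, -1.0]]
force: [-0.6, -1.0, 0.1]
grip_width: 0.0088
grasp_force: 60.0
```

Firm grip at 60 N. Lifting.

```bash
python3 -m handwheel '[[[0,0,-5,0,0,0,1],[0,0,-10,0,0,0,1],[0,0,-15,0,0,0,1],[0,0,-15,0,0,0,1],[0,0,-15,0,0,0,1],[0,0,0,0,0,0,1],[0,0,0,0,0,0,1]]]' 60; python3 plan.py .615 .249 .055 174
```

```text
time_s: 13.75
ee_pos: [0.4668, 0.1999, 0.0697]
eef_rot: [[-0.429, -0.903, 0.002], [-0.903, 0.429, 0.001], [-0.002, -0.002, -1.0]]
force: [-0.5, 0.2, -0.8]
grip_width: 0.009
grasp_force: 60.0
t 13.75 pos [0.4668 0.1999 0.0697] cur yaw 154.6 tilt [0.12 0.04] grip 0.009 60.0
wz total -19.4 rows 3 each -6.47 j6 end -134.1
shift [ -64.3 -142.3   14.7]
2 [-32.17, -71.14, 7.35]; 4 [-16.09, -35.57, 3.68]; 5 [-12.87, -28.46, 2.94]; 8 [-8.04, -17.79, 1.84]; 10 [-6.43, -14.23, 1.47]; 12 [-5.36, -11.86, 1.23]; 15 [-4.29, -9.49, 0.98]; 18 [-3.57, -7.9, 0.82];
```

```bash
python3 -m handwheel '[[[0,0,0,0,0,-6.5,1],[0,0,0,0,0,-6.5,1],[0,0,0,0,0,-6.4,1],[-8,-17.8,0,0,0,0,1],[-8,-17.8,0,0,0,0,1],[-8,-17.8,0,0,0,0,1],[-8,-17.8,0,0,0,0,1],[-8,-17.8,0,0,0,0,1],[-8,-17.8,0,0,0,0,1],[-8,-17.8,0,0,0,0,1],[-8,-17.8,0,0,0,0,1],[0,0,10,0,0,0,1],[0,0,5,0,0,0,1],[0,0,0,0,0,0,1],[0,0,0,0,0,0,1],[0,0,0,0,0,0,1]]]' 60; python3 plan.py .615 .249 .0125 174;  python3 - <<'E'
from h import *
p,d=snapshot("scene"); cv2.imwrite("pics/s4.png",cv2.resize(p[120:250,160:360,::-1],None,fx=3.8,fy=3.8,interpolation=cv2.INTER_CUBIC))
E
```

```text
time_s: 15.08
ee_pos: [0.6137, 0.2482, 0.0535]
eef_rot: [[-0.105, -0.995, -0.001], [-0.995, 0.105, -0.0], [0.0, 0.001, -1.0]]
force: [0.6, 0.6, -0.6]
grip_width: 0.0086
grasp_force: 60.0
t 15.08 pos [0.6137 0.2482 0.0535] cur yaw 174.0 tilt [-0.05 -0.02] grip 0.0086 60.0
wz total 0.0 rows 1 each 0.0 j6 end -154.0
shift [-1.  -1.2 41. ]
2 [-0.49, -0.6, 20.48]; 4 [-0.24, -0.3, 10.24]; 5 [-0.19, -0.24, 8.19]; 8 [-0.12, -0.15, 5.12]; 10 [-0.1, -0.12, 4.1]; 12 [-0.08, -0.1, 3.41]; 15 [-0.06, -0.08, 2.73]; 18 [-0.05, -0.07, 2.28];
```

View pics/s4.png

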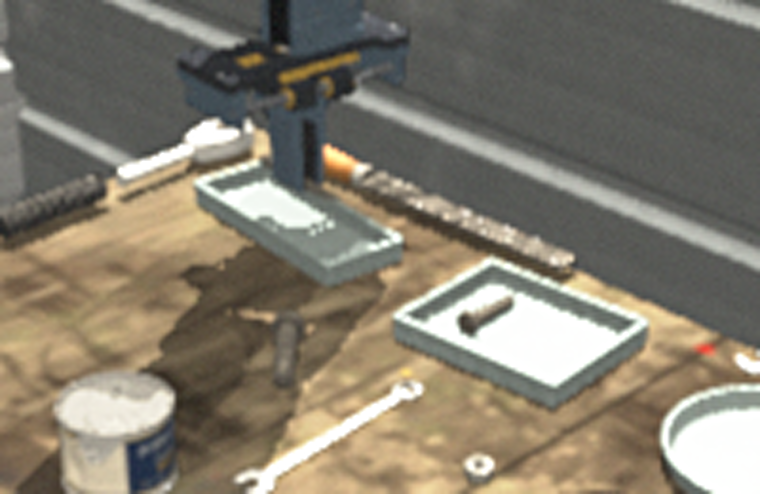

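The fingers are over the narrow tray at (300,185), no punch is left on the bench, and the grip still holds something 9 mm wide. Lowering and releasing with a small opening.

```bash
python3 -m handwheel '[[[-0.5,-0.6,10,0,0,0,1],[0,0,10,0,0,0,1],[0,0,10,0,0,0,1],[0,0,6,0,0,0,1],[0,0,4,0,0,0,1],[0,0,1,0,0,0,1],[0,0,0,0,0,0,1],[0,0,0,0,0,0,1],[0,0,0,0,0,0,0.5],[0,0,0,0,0,0,0.5],[0,0,0,0,0,0,0.5],[0,0,-10,0,0,0,0.5],[0,0,-20,0,0,0,0.5],[0,0,-20,0,0,0,0.5],[0,0,-20,0,0,0,0],[0,0,-10,0,0,0,0],[0,0,0,0,0,0,0]]]' 60; python3 plan.py .465 .098 .09 133.4
```

```text
time_s: 16.55
ee_pos: [0.6165, 0.2494, 0.0956]
eef_rot: [[-0.105, -0.995, 0.004], [-0.995, 0.105, 0.001], [-0.002, -0.004, -1.0]]
force: [0.7, 0.3, -0.6]
grip_width: 0.04
grasp_force: 0.0
t 16.55 pos [0.6165 0.2494 0.0956] cur yaw 174.0 tilt [0.21 0.08] grip 0.04 0.0
wz total 40.6 rows 7 each 5.8 j6 end -154.0
shift [214.1  -5.9   5.6]
2 [107.05, -2.93, 2.79]; 4 [53.53, -1.46, 1.4]; 5 [42.82, -1.17, 1.12]; 8 [26.76, -0.73, 0.7]; 10 [21.41, -0.59, 0.56]; 12 [17.84, -0.49, 0.47]; 15 [14.27, -0.39, 0.37]; 18 [11.89, -0.33, 0.31];
```

```bash
python3 -m handwheel '[[[0,0,0,0,0,5.8,0],[0,0,0,0,0,5.8,0],[0,0,0,0,0,5.8,0],[0,0,0,0,0,5.8,0],[0,0,0,0,0,5.8,0],[0,0,0,0,0,5.8,0],[0,0,0,0,0,5.8,0],[26.8,-0.7,0,0,0,0,0],[26.8,-0.7,0,0,0,0,0],[26.8,-0.7,0,0,0,0,0],[26.8,-0.7,0,0,0,0,0],[26.8,-0.7,0,0,0,0,0],[26.8,-0.7,0,0,0,0,0],[26.8,-0.7,0,0,0,0,0],[26.8,-0.7,20,0,0,0,0],[0,0,20,0,0,0,0],[0,0,0,0,0,0,0],[0,0,0,0,0,0,0],[0,0,0,0,0,0,0]]]' 50; python3 plan.py .465 .098 .0125 133.4; python3 - <<'E'
from h import *
p,d=snapshot("top"); cv2.imwrite("pics/t5.png",cv2.resize(p[130:290,110:400,::-1],None,fx=2.7,fy=2.7,interpolation=cv2.INTER_CUBIC))
E
```

```text
time_s: 18.13
ee_pos: [0.464, 0.0978, 0.0531]
eef_rot: [[-0.726, -0.687, 0.0], [-0.687, 0.726, 0.0], [-0.0, -0.0, -1.0]]
force: [-0.2, 0.1, 0.3]
grip_width: 0.0455
grasp_force: 0.0
t 18.13 pos [0.464  0.0978 0.0531] cur yaw 133.4 tilt [0.02 0.  ] grip 0.0455 0.0
wz total 0.0 rows 1 each 0.01 j6 end -124.3
shift [-0.9 -0.5 40.6]
2 [-0.44, -0.27, 20.31]; 4 [-0.22, -0.14, 10.16]; 5 [-0.18, -0.11, 8.13]; 8 [-0.11, -0.07, 5.08]; 10 [-0.09, -0.05, 4.06]; 12 [-0.07, -0.05, 3.39]; 15 [-0.06, -0.04, 2.71]; 18 [-0.05, -0.03, 2.26];
```

View pics/t5.png

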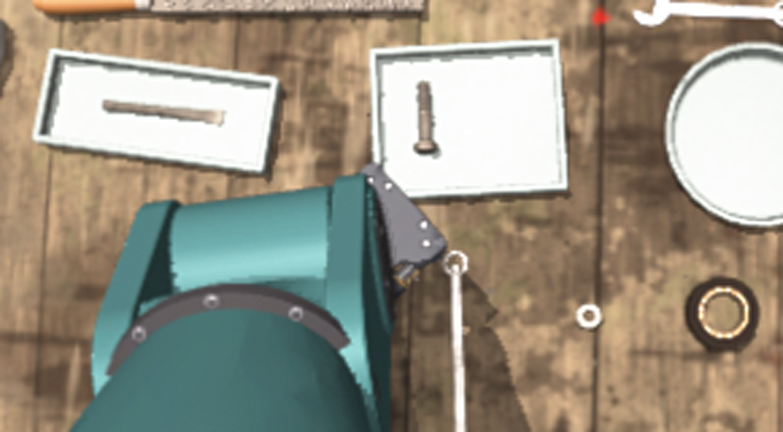

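The punch lies centred in the narrow tray at (163,112). Now bolt_16.

```bash
python3 -m handwheel '[[[-0.9,-0.5,15,0,0,0,0],[0,0,15,0,0,0,0],[0,0,6,0,0,0,0],[0,0,4,0,0,0,0],[0,0,0,0,0,0,0],[0,0,0,0,0,0,1],[0,0,0,0,0,0,1],[0,0,0,0,0,0,1],[0,0,0,0,0,0,1],[0,0,0,0,0,0,1],[0,0,0,0,0,0,1],[0,0,0,0,0,0,1]]]' 55; python3 -m handwheel '[[[0,0,-5,0,0,0,1],[0,0,-10,0,0,0,1],[0,0,-20,0,0,0,1],[0,0,-20,0,0,0,1],[0,0,-10,0,0,0,1],[0,0,0,0,0,0,1],[0,0,0,0,0,0,1]]]' 55; python3 plan.py .617 -.035 .06 93.7
```

```text
time_s: 19.18
ee_pos: [0.4644, 0.0977, 0.0129]
eef_rot: [[-0.727, -0.687, 0.0], [-0.687, 0.727, 0.0], [-0.0, -0.0, -1.0]]
force: [-0.3, -0.3, 4.2]
grip_width: 0.015
grasp_force: 55.0
time_s: 19.77
ee_pos: [0.4645, 0.0978, 0.0781]
eef_rot: [[-0.727, -0.687, 0.001], [-0.687, 0.727, 0.0], [-0.001, -0.001, -1.0]]
force: [-0.7, 0.4, -1.8]
grip_width: 0.0154
grasp_force: 55.0
t 19.77 pos [0.4645 0.0978 0.0781] cur yaw 133.4 tilt [0.08 0.01] grip 0.0154 55.0
wz total 39.7 rows 7 each 5.67 j6 end -124.3
shift [-143.7 -142.3   18.1]
2 [-71.83, -71.16, 9.03]; 4 [-35.92, -35.58, 4.51]; 5 [-28.73, -28.46, 3.61]; 8 [-17.96, -17.79, 2.26]; 10 [-14.37, -14.23, 1.81]; 12 [-11.97, -11.86, 1.5]; 15 [-9.58, -9.49, 1.2]; 18 [-7.98, -7.91, 1.0];
```

```bash
python3 -m handwheel '[[[0,0,0,0,0,5.7,1],[0,0,0,0,0,5.7,1],[0,0,0,0,0,5.7,1],[0,0,0,0,0,5.7,1],[0,0,0,0,0,5.7,1],[0,0,0,0,0,5.6,1],[0,0,0,0,0,5.6,1],[-18,-17.8,0,0,0,0,1],[-18,-17.8,0,0,0,0,1],[-18,-17.8,0,0,0,0,1],[-18,-17.8,0,0,0,0,1],[-18,-17.8,0,0,0,0,1],[-18,-17.8,0,0,0,0,1],[-18,-17.8,0,0,0,0,1],[-18,-17.8,0,0,0,0,1],[0,0,10,0,0,0,1],[0,0,8,0,0,0,1],[0,0,0,0,0,0,1],[0,0,0,0,0,0,1],[0,0,0,0,0,0,1]]]' 55; python3 plan.py .617 -.035 .0165 93.7
```

```text
time_s: 21.43
ee_pos: [0.6163, -0.0345, 0.0593]
eef_rot: [[-0.998, -0.065, -0.001], [-0.065, 0.998, 0.0], [0.001, 0.0, -1.0]]
force: [0.6, 0.8, -0.6]
grip_width: 0.0149
grasp_force: 55.0
t 21.43 pos [ 0.6163 -0.0345  0.0593] cur yaw 93.7 tilt [-0.06  0.01] grip 0.0149 55.0
wz total 0.0 rows 1 each 0.04 j6 end -99.1
shift [-0.7 -0.5 42.8]
2 [-0.33, -0.26, 21.39]; 4 [-0.17, -0.13, 10.7]; 5 [-0.13, -0.1, 8.56]; 8 [-0.08, -0.06, 5.35]; 10 [-0.07, -0.05, 4.28]; 12 [-0.06, -0.04, 3.57]; 15 [-0.04, -0.03, 2.85]; 18 [-0.04, -0.03, 2.38];
```

```bash
python3 -m handwheel '[[[0,0,12,0,0,0,1],[0,0,12,0,0,0,1],[0,0,10,0,0,0,1],[0,0,5,0,0,0,1],[0,0,3.5,0,0,0,1],[0,0,0,0,0,0,1],[0,0,0,0,0,0,1],[0,0,0,0,0,0,0.3],[0,0,0,0,0,0,0.3],[0,0,0,0,0,0,0.3],[0,0,-10,0,0,0,0.3],[0,0,-20,0,0,0,0.3],[0,0,-20,0,0,0,0.3],[0,0,-15,0,0,0,0],[0,0,0,0,0,0,0]]]' 55; python3 plan.py .460 -.099 .05 60
```

```text
time_s: 22.68
ee_pos: [0.619, -0.0353, 0.0859]
eef_rot: [[-0.998, -0.065, 0.005], [-0.065, 0.998, -0.0], [-0.005, -0.001, -1.0]]
force: [0.6, 0.0, 0.4]
grip_width: 0.0422
grasp_force: 0.0
t 22.68 pos [ 0.619  -0.0353  0.0859] cur yaw 93.7 tilt [ 0.27 -0.03] grip 0.0422 0.0
wz total 33.7 rows 6 each 5.62 j6 end -99.1
shift [ 105.9 -134.7   35.9]
2 [52.94, -67.35, 17.95]; 4 [26.47, -33.68, 8.98]; 5 [21.17, -26.94, 7.18]; 8 [13.23, -16.84, 4.49]; 10 [10.59, -13.47, 3.59]; 12 [8.82, -11.23, 2.99]; 15 [7.06, -8.98, 2.39]; 18 [5.88, -7.48, 1.99];
```

```bash
python3 -m handwheel '[[[0,0,0,0,0,5.6,0],[0,0,0,0,0,5.6,0],[0,0,0,0,0,5.6,0],[0,0,0,0,0,5.6,0],[0,0,0,0,0,5.6,0],[0,0,0,0,0,5.7,0],[13.2,-16.8,0,0,0,0,0],[13.2,-16.8,0,0,0,0,0],[13.2,-16.8,0,0,0,0,0],[13.2,-16.8,0,0,0,0,0],[13.2,-16.8,0,0,0,0,0],[13.2,-16.8,0,0,0,0,0],[13.2,-16.8,0,0,0,0,0],[13.2,-16.8,10,0,0,0,0],[0,0,20,0,0,0,0],[0,0,6,0,0,0,0],[0,0,0,0,0,0,0],[0,0,0,0,0,0,0],[0,0,0,0,0,0,0],[0,0,0,0,0,0,0]]]' 50; python3 plan.py .460 -.099 .0105 60
```

```text
time_s: 24.35
ee_pos: [0.4593, -0.0987, 0.0468]
eef_rot: [[-0.866, 0.5, 0.001], [0.5, 0.866, -0.0], [-0.001, 0.0, -1.0]]
force: [0.5, 0.6, 1.0]
grip_width: 0.0455
grasp_force: 0.0
t 24.35 pos [ 0.4593 -0.0987  0.0468] cur yaw 60.0 tilt [ 0.06 -0.02] grip 0.0455 0.0
wz total 0.0 rows 1 each 0.02 j6 end -75.0
shift [-0.8  0.1 36.3]
2 [-0.4, 0.03, 18.17]; 4 [-0.2, 0.02, 9.09]; 5 [-0.16, 0.01, 7.27]; 8 [-0.1, 0.01, 4.54]; 10 [-0.08, 0.01, 3.63]; 12 [-0.07, 0.01, 3.03]; 15 [-0.05, 0.0, 2.42]; 18 [-0.04, 0.0, 2.02];
```

```bash
python3 -m handwheel '[[[-0.8,0,15,0,0,0,0],[0,0,12,0,0,0,0],[0,0,6,0,0,0,0],[0,0,4,0,0,0,0],[0,0,0,0,0,0,0],[0,0,0,0,0,0,1],[0,0,0,0,0,0,1],[0,0,0,0,0,0,1],[0,0,0,0,0,0,1],[0,0,0,0,0,0,1],[0,0,0,0,0,0,1],[0,0,0,0,0,0,1]]]' 40; python3 -m handwheel '[[[0,0,-5,0,0,0,1],[0,0,-10,0,0,0,1],[0,0,-20,0,0,0,1],[0,0,-15,0,0,0,1],[0,0,0,0,0,0,1],[0,0,0,0,0,0,1]]]' 40; python3 plan.py .608 -.203 .055 60
```

```text
time_s: 25.35
ee_pos: [0.4594, -0.0992, 0.0095]
eef_rot: [[-0.866, 0.5, 0.0], [0.5, 0.866, -0.0], [-0.0, 0.0, -1.0]]
force: [-1.0, -0.4, 6.7]
grip_width: 0.0169
grasp_force: 40.0
time_s: 25.85
ee_pos: [0.4597, -0.0993, 0.0602]
eef_rot: [[-0.866, 0.5, 0.002], [0.5, 0.866, -0.001], [-0.002, 0.001, -1.0]]
force: [-0.6, 0.7, -0.5]
grip_width: 0.0167
grasp_force: 40.0
t 25.85 pos [ 0.4597 -0.0993  0.0602] cur yaw 60.0 tilt [ 0.12 -0.03] grip 0.0167 40.0
wz total -0.0 rows 1 each -0.0 j6 end -75.0
shift [-180.3  -15.7    5.2]
2 [-90.13, -7.85, 2.61]; 4 [-45.07, -3.92, 1.31]; 5 [-36.05, -3.14, 1.04]; 8 [-22.53, -1.96, 0.65]; 10 [-18.03, -1.57, 0.52]; 12 [-15.02, -1.31, 0.44]; 15 [-12.02, -1.05, 0.35]; 18 [-10.01, -0.87, 0.29];
```

```bash
python3 -m handwheel '[[[-18,-1.6,0,0,0,0,1],[-18,-1.6,0,0,0,0,1],[-18,-1.6,0,0,0,0,1],[-18,-1.6,0,0,0,0,1],[-18,-1.6,0,0,0,0,1],[-18,-1.6,0,0,0,0,1],[-18,-1.6,0,0,0,0,1],[-18,-1.6,0,0,0,0,1],[-18,-1.6,0,0,0,0,1],[-18,-1.6,0,0,0,0,1],[0,0,5,0,0,0,1],[0,0,0,0,0,0,1],[0,0,0,0,0,0,1],[0,0,0,0,0,0,1]]]' 40; python3 plan.py .608 -.203 .013 60
```

```text
time_s: 27.02
ee_pos: [0.606, -0.2023, 0.0536]
eef_rot: [[-0.866, 0.5, -0.001], [0.5, 0.866, 0.001], [0.002, -0.0, -1.0]]
force: [-0.1, 0.2, 0.5]
grip_width: 0.017
grasp_force: 40.0
t 27.02 pos [ 0.606  -0.2023  0.0536] cur yaw 60.0 tilt [-0.08  0.03] grip 0.017 40.0
wz total 0.0 rows 1 each 0.01 j6 end -80.6
shift [-2.1  0.5 40.6]
2 [-1.05, 0.23, 20.29]; 4 [-0.53, 0.11, 10.15]; 5 [-0.42, 0.09, 8.12]; 8 [-0.26, 0.06, 5.07]; 10 [-0.21, 0.05, 4.06]; 12 [-0.18, 0.04, 3.38]; 15 [-0.14, 0.03, 2.71]; 18 [-0.12, 0.03, 2.25];
```

```bash
python3 -m handwheel '[[[-1,0,12,0,0,0,1],[0,0,12,0,0,0,1],[0,0,9,0,0,0,1],[0,0,4,0,0,0,1],[0,0,3,0,0,0,1],[0,0,0,0,0,0,1],[0,0,0,0,0,0,1],[0,0,0,0,0,0,0.3],[0,0,0,0,0,0,0.3],[0,0,0,0,0,0,0.3],[0,0,-10,0,0,0,0.3],[0,0,-20,0,0,0,0.3],[0,0,-20,0,0,0,0.3],[0,0,-10,0,0,0,0],[0,0,0,0,0,0,0]]]' 40; python3 plan.py .4725 -.3 .05 33.5
```

```text
time_s: 28.27
ee_pos: [0.6094, -0.204, 0.0771]
eef_rot: [[-0.866, 0.5, 0.004], [0.5, 0.866, -0.001], [-0.004, 0.001, -1.0]]
force: [0.7, -1.0, 0.1]
grip_width: 0.0422
grasp_force: 0.0
t 28.27 pos [ 0.6094 -0.204   0.0771] cur yaw 60.0 tilt [ 0.22 -0.08] grip 0.0422 0.0
wz total 26.5 rows 5 each 5.3 j6 end -80.6
shift [  -4.5 -167.1   27.1]
2 [-2.26, -83.57, 13.54]; 4 [-1.13, -41.78, 6.77]; 5 [-0.9, -33.43, 5.42]; 8 [-0.57, -20.89, 3.39]; 10 [-0.45, -16.71, 2.71]; 12 [-0.38, -13.93, 2.26]; 15 [-0.3, -11.14, 1.81]; 18 [-0.25, -9.29, 1.5];
```

```bash
python3 -m handwheel '[[[0,0,0,0,0,5.3,0],[0,0,0,0,0,5.3,0],[0,0,0,0,0,5.3,0],[0,0,0,0,0,5.3,0],[0,0,0,0,0,5.3,0],[-0.6,-20.9,0,0,0,0,0],[-0.6,-20.9,0,0,0,0,0],[-0.6,-20.9,0,0,0,0,0],[-0.6,-20.9,0,0,0,0,0],[-0.6,-20.9,0,0,0,0,0],[-0.6,-20.9,0,0,0,0,0],[-0.6,-20.9,0,0,0,0,0],[-0.6,-20.9,0,0,0,0,0],[0,0,15,0,0,0,0],[0,0,12,0,0,0,0],[0,0,0,0,0,0,0],[0,0,0,0,0,0,0],[0,0,0,0,0,0,0],[0,0,0,0,0,0,0]]]' 50; python3 plan.py .4725 -.3 .0115 33.5
```

```text
time_s: 29.85
ee_pos: [0.4717, -0.2996, 0.0475]
eef_rot: [[-0.552, 0.834, 0.0], [0.834, 0.552, -0.0], [-0.0, 0.0, -1.0]]
force: [0.6, 0.1, 0.8]
grip_width: 0.0457
grasp_force: 0.0
t 29.85 pos [ 0.4717 -0.2996  0.0475] cur yaw 33.5 tilt [ 0.02 -0.01] grip 0.0457 0.0
wz total 0.0 rows 1 each 0.04 j6 end -68.3
shift [-0.8  0.5 36. ]
2 [-0.39, 0.23, 18.0]; 4 [-0.2, 0.12, 9.0]; 5 [-0.16, 0.09, 7.2]; 8 [-0.1, 0.06, 4.5]; 10 [-0.08, 0.05, 3.6]; 12 [-0.07, 0.04, 3.0]; 15 [-0.05, 0.03, 2.4]; 18 [-0.04, 0.03, 2.0];
```

```bash
python3 -m handwheel '[[[-0.8,0.5,15,0,0,0,0],[0,0,12,0,0,0,0],[0,0,5,0,0,0,0],[0,0,4,0,0,0,0],[0,0,0,0,0,0,0],[0,0,0,0,0,0,1],[0,0,0,0,0,0,1],[0,0,0,0,0,0,1],[0,0,0,0,0,0,1],[0,0,0,0,0,0,1],[0,0,0,0,0,0,1],[0,0,0,0,0,0,1]]]' 40; python3 -m handwheel '[[[0,0,-5,0,0,0,1],[0,0,-10,0,0,0,1],[0,0,-20,0,0,0,1],[0,0,-15,0,0,0,1],[0,0,0,0,0,0,1],[0,0,0,0,0,0,1]]]' 40; python3 plan.py .608 -.257 .055 33.5
```

```text
time_s: 30.85
ee_pos: [0.4722, -0.3003, 0.0116]
eef_rot: [[-0.552, 0.834, 0.0], [0.834, 0.552, -0.0], [-0.0, 0.0, -1.0]]
force: [-1.1, 0.5, 5.4]
grip_width: 0.0234
grasp_force: 40.0
time_s: 31.35
ee_pos: [0.4724, -0.3005, 0.0623]
eef_rot: [[-0.552, 0.834, 0.002], [0.834, 0.552, -0.001], [-0.002, 0.001, -1.0]]
force: [0.2, 0.1, -0.4]
grip_width: 0.0233
grasp_force: 40.0
t 31.35 pos [ 0.4724 -0.3005  0.0623] cur yaw 33.5 tilt [ 0.09 -0.06] grip 0.0233 40.0
wz total -0.0 rows 1 each -0.01 j6 end -68.3
shift [-38.6 137.    7.3]
2 [-19.28, 68.52, 3.64]; 4 [-9.64, 34.26, 1.82]; 5 [-7.71, 27.41, 1.45]; 8 [-4.82, 17.13, 0.91]; 10 [-3.86, 13.7, 0.73]; 12 [-3.21, 11.42, 0.61]; 15 [-2.57, 9.14, 0.48]; 18 [-2.14, 7.61, 0.4];
```

```bash
python3 -m handwheel '[[[-5.3,17.5,0,0,0,0,1],[-5.3,17.5,0,0,0,0,1],[-5.3,17.5,0,0,0,0,1],[-5.3,17.5,0,0,0,0,1],[-5.3,17.5,0,0,0,0,1],[-5.3,17.5,0,0,0,0,1],[-5.3,17.5,0,0,0,0,1],[-5.3,17.5,0,0,0,0,1],[0,0,7,0,0,0,1],[0,0,0,0,0,0,1],[0,0,0,0,0,0,1],[0,0,0,0,0,0,1]]]' 40; python3 plan.py .608 -.252 .015 33.5
```

```text
time_s: 32.35
ee_pos: [0.611, -0.2582, 0.0536]
eef_rot: [[-0.552, 0.834, -0.001], [0.834, 0.552, 0.001], [0.001, -0.001, -1.0]]
force: [0.1, 0.5, -0.1]
grip_width: 0.023
grasp_force: 40.0
t 32.35 pos [ 0.611  -0.2582  0.0536] cur yaw 33.5 tilt [-0.08  0.03] grip 0.023 40.0
wz total -0.0 rows 1 each -0.02 j6 end -58.4
shift [ 6.9  1.  38.6]
2 [3.43, 0.48, 19.3]; 4 [1.71, 0.24, 9.65]; 5 [1.37, 0.19, 7.72]; 8 [0.86, 0.12, 4.83]; 10 [0.69, 0.1, 3.86]; 12 [0.57, 0.08, 3.22]; 15 [0.46, 0.06, 2.57]; 18 [0.38, 0.05, 2.14];
```

```bash
python3 -m handwheel '[[[6.5,0.5,8,0,0,0,1],[0,0,12,0,0,0,1],[0,0,10,0,0,0,1],[0,0,5,0,0,0,1],[0,0,3.5,0,0,0,1],[0,0,0,0,0,0,1],[0,0,0,0,0,0,1],[0,0,0,0,0,0,0.3],[0,0,0,0,0,0,0.3],[0,0,0,0,0,0,0.3],[0,0,-10,0,0,0,0.3],[0,0,-20,0,0,0,0.3],[0,0,-30,0,0,0,0.3],[0,0,-35,0,0,0,0],[0,0,-35,0,0,0,0],[0,-30,-30,0,0,0,0],[20,-35,0,0,0,0,0],[20,-35,0,0,0,0,0],[20,-35,0,0,0,0,0],[0,0,0,0,0,0,0]]]' 40;  python3 -m handwheel '[[[20,-35,0,0,0,0,0],[20,-35,0,0,0,0,0],[0,0,0,0,0,0,0],[0,0,0,0,0,0,0],[0,0,0,0,0,0,0]]]' 40; python3 - <<'E'
from h import *
p,d=snapshot("top"); np.savez("topf.npz",p=p,d=d); cv2.imwrite("pics/tf.png",cv2.resize(p[120:290,90:490,::-1],None,fx=2,fy=2,interpolation=cv2.INTER_CUBIC))
E
```

```text
time_s: 34.02
ee_pos: [0.4579, -0.2758, 0.1751]
eef_rot: [[-0.551, 0.835, -0.003], [0.835, 0.551, 0.001], [0.002, -0.001, -1.0]]
force: [0.9, 0.3, -0.8]
grip_width: 0.0458
grasp_force: 0.0
time_s: 34.43
ee_pos: [0.3838, -0.2824, 0.176]
eef_rot: [[-0.551, 0.834, 0.001], [0.834, 0.551, -0.001], [-0.002, 0.0, -1.0]]
force: [1.1, 0.5, -0.1]
grip_width: 0.0456
grasp_force: 0.0
```

View pics/tf.png

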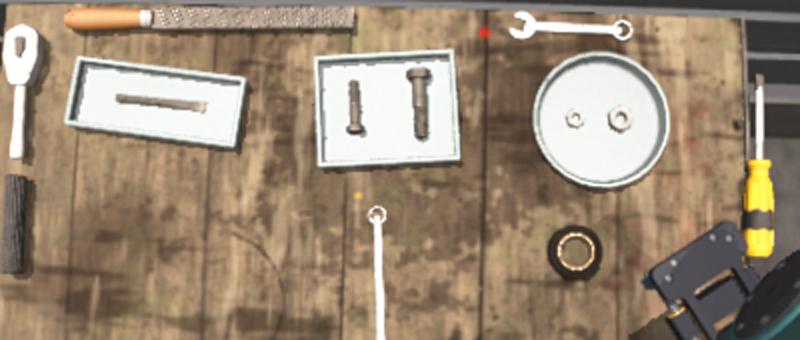

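All five items lie flat in their places: the punch at (160,102), the bolts at (355,108) and (419,104), and the nuts at (574,118) and (620,118). The tape is unmoved at (575,251) and the arm is clear.

```bash
python3 -c "
from station import *
print(close_job())"
```

```text
the job is handed in; nothing more can be done
None
```

I handed in the job after about 34 s: both nuts are in the dish, both bolts in the broad tray and the punch in the narrow tray, with the tape unmoved; the final top picture shows all five lying clear of the rims, but I got no verdict back.

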